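True a cart wheel: counted quarter turns on two spoke nipples

TASK

The cart wheel in the truing stand has a wobble next to its valve hole. Take the nipple driver from the wooden block and tighten (clockwise, looking down on the nipple from outside the rim) the first spoke nipple to the right of the valve hole (seen from the robot) by one quarter turn, then the second one by two quarter turns, counting only what the nipple itself turns; press gently, never jam the driver against the rim. Leave all other nipples and everything else on the bench as they are, stand the driver back in its hole and let go.

Things in the scene. Friction and masses are not known exactly. Their poses are not given: they have to be found in the camera images.
- wheel: Bare 12-inch aluminium cart wheel, tyre off: rim 216 mm across, 51 mm wide, 16 spokes 22.5 degrees apart, upright in a fixed grey truing stand, face to the robot. Origin: hub centre, 135 mm above the bench; x along the axle, away from the robot; y, z turn with the wheel. It turns against a light drag (0.35 N m) and stays where it is left.
- valve_hole (a point): The valve hole: a round black rubber grommet, 17 mm across, in the well of the rim near its top, midway between two spokes; the point is on the well's floor, on the rim's middle line, 96 mm from the hub.
- spoke_hole1 (a point): Hole of the FIRST spoke right of the valve hole (seen from the robot; 11.25 degrees on): point on the floor of the rim's well, on its middle line, 96 mm from the hub. The nipple turns about the line from the hub through it. Its brass head is square, 11 mm across flats, on a 1.5 mm washer; the top 2.5 mm is bevelled to a 6.5 mm square, which ends 11 mm outside this point (107 mm from the hub).
- spoke_hole2 (a point): The same for the SECOND spoke right of the valve hole, 22.5 degrees after the first. As the rim is buckled, each nipple's head sits up to 1 mm to either side of its point along the axle, and its flats stand at any angle: neither is measured; both must be felt or seen.
- nipple1 (a joint): How far the first nipple has been turned since the start, rad; grows as it is tightened (clockwise seen from outside the rim); 0 at the start whatever the angle of its flats. It takes about 0.05 N m, a little more as it gets tighter, and stays where it is left.
- nipple2 (a joint): The same for the second nipple.
- nipple0 (a joint): The same for the nipple just left of the valve hole (to be left alone).
- nipple3 (a joint): The same for the third nipple to the right of the valve hole (to be left alone).
- driver_grip (a point): Centre of the flat black grip of the nipple driver: 46 mm wide (x), 12 mm thick (y: pinch it here), 32 mm high (z); z is the driver's axis, up. Below it a 10 mm spindle ends in a steel sleeve, 22 mm across, with a square socket whose sides are parallel to the grip's: 13 mm wide, 9 mm deep, mouth flared.
- driver_foot (a point): Point on the driver's axis at its mouth when the sleeve is out, 74 mm below driver_grip; same axes. The sleeve is sprung: it gives from 2 N on, 1 N more a mm, and is solid after only 2.5 mm (4.5 N).
- driver: The driver as a whole (0.14 kg); origin as driver_foot. Home on a head, its mouth is 2 mm outside the spoke-hole point (socket floor on the head's top), with about 11 degrees of play either way. Pressed lightly on a head at another angle it rides on the bevel, 5 to 8 mm farther out; turned while so pressed, it drops over the head when the flats meet; then follow it down.
- block_hole (a point): Mouth of the round hole (28 mm across, 30 mm deep) in the fixed wooden tool block (120x72x45 mm) in which the driver stands upright, its mouth on the hole's floor; the point is on the block's top, 45 mm above the bench. Two small bits stand in the block 62 mm from it along its +x, up to 60 mm above the bench.
- oil_flask: Bystander: small glass flask with ball stopper, 60 mm wide, 106 mm tall; origin under its centre.
- spanner_10: Bystander: spanner, 124 mm long, 6 mm thick, lying flat; origin under its centre.
- battery_d: Bystander: black motorcycle battery, 74x117x104 mm; origin under its centre.
Not all that is in view belongs to the job. Of the things that look like the driver, the smaller one is meant.

How it is judged:
By the outcome, as a careful person would: the job done as asked, in the order asked, and still so for the second after the job is handed in, with the robot touching nothing.
It also fails if it takes over 72 s, if anything falls off the work surface, if the arm or the gripper's body presses on something with over 40 N, if the wrist force passes 120 N, or if a joint passes its speed limit or range.

ROBOT

A 7-joint arm with a two-finger parallel gripper is mounted at the origin on the work surface; the furniture and walls round the work are solid. World frame = base frame: x ahead of the robot, y to its left, z up, the work surface at z = 0. Lengths are in mm, angles in rad, forces in N, time in s.
With the tool pointing down it reaches from about 400 to 750 mm from the base axis. Payload 19.5 kg.
Tool frame: the origin (TCP) lies at the very end of the fingers, on their centre line; the grasp point (between the pads) lies 19 mm behind it (manip.tcp_to_grasp is the distance from the TCP to the grasp point, in mm); z points along the fingers, y is the line along which they close (so a half turn about z gives the same grasp; the last joint's range is limited). The gripper opens to 85 mm and grips with 20 to 120 N. Pads are 22 mm wide; open, the fingers measure 114 mm over their backs; the gripper's body (76 mm by 85 mm) begins 54 mm behind the grasp point. The pads swing forward as they close: fully open they stand 13 mm farther back than shut.
Start: joints at [-1.144, 0.707, -0.028, 1.485, 0.022, 0.951, -0.075], TCP at [259.778, 512.943, 231.268] pointing down, gripper open.
Joint ranges: [-2.71, 2.71], [-0.32, 2.16], [-1.57, 1.52], [0, 2.45], [-1.46, 4.6], [0, 2.02], [-2.83, 2.83]. Speed limits (rad/s): [1.89, 1.89, 2.57, 2.57, 3.01, 3.01, 3.01].

INTERFACE

Orientations are given as a rotation vector (axis times angle).
In Python, from workcell import manip gives the robot as it stands. The module is installed in compiled form; this text tells all that it offers. Calls block until the motion is done:
- manip.move_ptp(position, orientation): joint-space move of the TCP to a pose.
- manip.move_l(position, rotation=None, rate=150): straight line of the TCP; rotation=None keeps the orientation; rate is the mean speed in mm/s.
- manip.move_joints(angles): joint-space move.
- manip.let_go() and manip.grasp(effort=None): open the fingers fully, or close them until they stop; effort is the grip in N (None keeps the last).
- manip.wait(seconds).
- manip.ik(position, orientation): joint angles nearest the present ones, or None.
- manip.state(): the state.
- manip.get_image(name): name is "scene" or "top" or "wrist"; returns a dict with "color" (480x640x3 uint8, red, green, blue), "K" (3x3 intrinsics, pixels), "k1" (the pictures are not rectified: a ray, as slopes to the right and down, at radius r is drawn at 1 + k1 r^2 times it, then the intrinsics apply), "position" and "orientation" of the camera in the world; the wrist camera has in their place "hand_eye" (4x4, takes a point from camera to tool coordinates, whose origin is the TCP and whose axes are the flange's). Camera axes: x right, y down, z forward; pixel columns grow to the right and rows downward; lengths in mm; the calibration is good to about 2 mm. A picture is of the moment at which its call begins: read the wrist's pose just before it. There is no depth.
A pose or a line that the arm cannot do raises manip.PlanningError and nothing moves.
- manip.finish_job(): hands the job in; it is judged then, once.
The state is a dict: "time": time; "joints": joint angles; "joint_vel": joint speeds; "joint_torque": joint torques, N m; "ee_pos": TCP position; "ee_rot": TCP orientation; "contact_force": force on the tool from outside, world axes, zero at the start; "wrist_torque": the same for the moment, N m; "finger_gap": finger opening in mm; "grasp_force": force on a finger pad.
Only numpy, scipy, OpenCV 4.12 (cv2) and the standard library are available. Lean on these libraries where they do the work, as an engineer would, in place of code of your own. Each camera call takes 0.05 s, during which the arm holds its last target. There are 200 camera calls.

## Working session

There is one attempt and no reset: what is moved stays moved. The work goes in short steps, each a Python script; the robot and the scene stay as the last script left them, time stands still between calls to the robot, and variables do not carry over. Pictures are saved under pics/ and viewed, at most 13 in all, crops included, and the job is handed in when it is done.

```bash
mkdir -p pics; ls; python3 - <<'E'
from workcell import manip
import cv2,numpy as np
for n in("scene","top","wrist"):
    d=manip.get_image(n); cv2.imwrite(f"pics/{n}0.png",d["color"][:,:,::-1])
    print(n,{k:np.round(v,3).tolist() for k,v in d.items() if k!="color"})
s=manip.state();print({k:np.round(v,3).tolist() for k,v in s.items()},manip.tcp_to_grasp)
E
```

```text
pics
scene {'K': [[557.475, 0.0, 317.604], [0.0, 557.475, 234.011], [0.0, 0.0, 1.0]], 'k1': -0.114, 'position': [-263.458, -907.12, 859.199], 'orientation': [-2.055, 0.659, -0.398]}
top {'K': [[437.384, 0.0, 321.516], [0.0, 437.384, 237.323], [0.0, 0.0, 1.0]], 'k1': -0.007, 'position': [205.347, -39.368, 1369.321], 'orientation': [-2.14, 2.123, -0.182]}
wrist {'K': [[349.31, 0.0, 317.794], [0.0, 349.31, 239.868], [0.0, 0.0, 1.0]], 'k1': -0.004, 'hand_eye': [[0.0, -0.956, -0.294, 75.349], [1.0, 0.0, 0.001, 0.409], [-0.0, -0.294, 0.956, -142.562], [0.0, 0.0, 0.0, 1.0]]}
{'time': 0.15, 'joints': [-1.144, 0.707, -0.028, 1.485, 0.022, 0.951, -0.075], 'joint_vel': [-0.001, -0.001, -0.002, -0.002, -0.0, 0.003, 0.001], 'joint_torque': [-0.001, -88.33, 1.234, -23.62, 0.017, 0.005, -0.0], 'ee_pos': [259.706, 512.806, 230.963], 'ee_rot': [-0.73, -3.055, 0.001], 'contact_force': [-0.295, -0.468, 0.251], 'wrist_torque': [-0.013, 0.022, -0.018], 'grasp_force': 0.0, 'finger_gap': 85.625} 18.700000000000003
```

View pics/scene0.png

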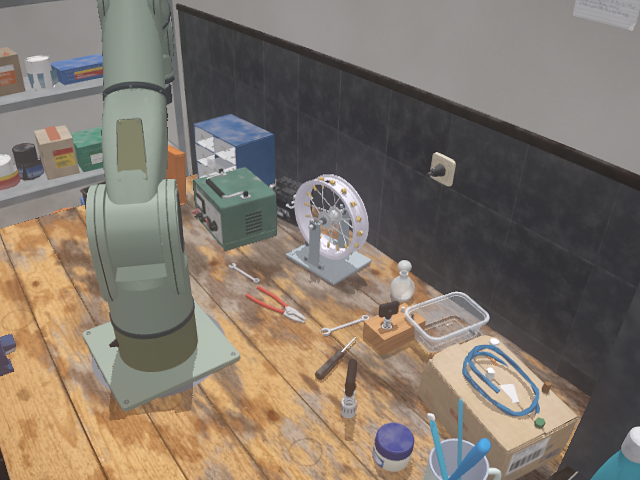

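View pics/top0.png

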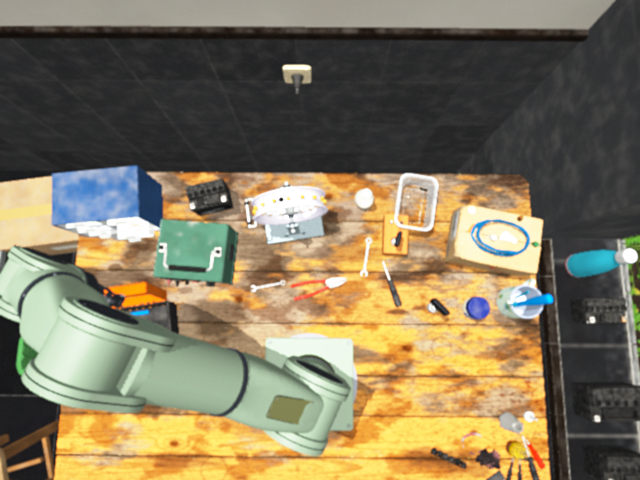

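Driver candidates: the one standing in the block (scene 388,315; top 398,240) and a larger one lying on the bench (scene 350,385; top 439,307). The task says it stands in the block and is the smaller, so the first fits. I'll confirm it in an enlarged montage.

```bash
cat > h.py <<'E'
from workcell import manip
import cv2,numpy as np
from scipy.spatial.transform import Rotation as R
def cam(d,s=None):
    if "hand_eye" in d:
        T=np.eye(4);T[:3,:3]=R.from_rotvec(s["ee_rot"]).as_matrix();T[:3,3]=s["ee_pos"];T=T@d["hand_eye"]
        return T[:3,:3],T[:3,3]
    return R.from_rotvec(d["orientation"]).as_matrix(),np.array(d["position"])
def ray(d,px,s=None):
    A,p=cam(d,s);K=np.array(d["K"])
    m=cv2.undistortPoints(np.array([[px]],float),K,np.array([d["k1"],0,0,0.]))[0,0]
    v=A@np.array([m[0],m[1],1]);return p,v/np.linalg.norm(v)
def at_z(d,px,z,s=None):
    p,v=ray(d,px,s);return p+v*(z-p[2])/v[2]
def proj(d,X,s=None):
    A,p=cam(d,s);q=(np.atleast_2d(X)-p)@A
    return cv2.projectPoints(q,np.zeros(3),np.zeros(3),np.array(d["K"]),np.array([d["k1"],0,0,0.]))[0][:,0]
def tri(rs):
    M=sum(np.eye(3)-np.outer(v,v) for p,v in rs);b=sum((np.eye(3)-np.outer(v,v))@p for p,v in rs)
    return np.linalg.solve(M,b)
E
python3 - <<'E'
from h import *
a=cv2.imread("pics/scene0.png");b=cv2.imread("pics/top0.png")
c=lambda im,x,y:cv2.resize(im[y:y+75,x:x+100],(400,300),interpolation=cv2.INTER_CUBIC)
cv2.imwrite("pics/m1.png",np.vstack([np.hstack([c(a,340,280),c(b,350,190)]),np.hstack([c(a,283,170),c(b,240,170)])]))
for n,l in(("top",[((398,240),95),((439,307),10)]),("scene",[((388,312),95)])):
    d=manip.get_image(n)
    for p,z in l: print(n,at_z(d,p,z))
E
```

```text
top [ 419.10544843 -263.26969595   95.        ]
top [ 225.72104441 -399.65519096   10.        ]
scene [ 412.91732494 -273.65722251   95.        ]
```

View pics/m1.png

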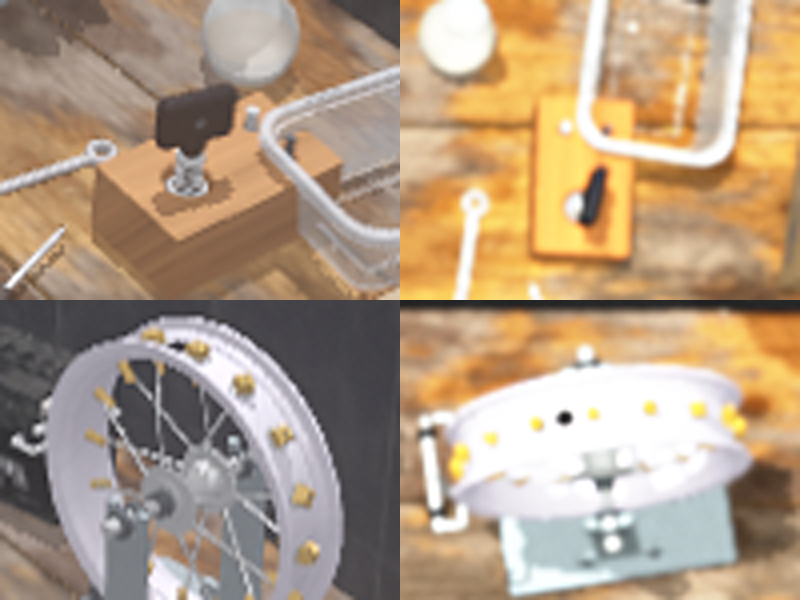

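Confirmed: the driver stands in the block with its flat grip up, at montage (195,120) in the scene crop and (592,195) in the top crop; the larger one on the bench is the decoy. The valve is at montage (178,345) and (565,417), with nipples 1 and 2 to its right.

```bash
python3 - <<'E'
from h import *
S=manip.get_image("scene");T=manip.get_image("top")
sc=lambda u,v:(283+u/4,170+(v-300)/4); tp=lambda u,v:(240+(u-400)/4,170+(v-300)/4)
P={}
for n,a,b in(("v",(178,345),(565,417)),("n0",(153,335),(537,424)),("n1",(200,349),(593,414)),("n2",(244,382),(650,408)),("n3",(282,434),(698,410))):
    P[n]=tri([ray(S,sc(*a)),ray(T,tp(*b))]);print(n,P[n].round(1))
# block: hole mouth / grip
r=lambda u,v:(340+u/4,280+v/4); q=lambda u,v:(350+(u-400)/4,190+v/4)
g=tri([ray(S,r(196,118)),ray(T,q(594,193))]);print("grip",g)
print("sleeve hole",at_z(S,r(187,187),45),at_z(T,q(574,208),45))
print("block corners",[at_z(S,r(*c),45).round(0).tolist() for c in((95,168),(178,240),(342,165),(262,97))])
print("basket near rim",at_z(T,q(655,163),60).round(0),at_z(T,q(582,140),60).round(0), tri([ray(S,r(268,128)),ray(T,q(585,140))]).round(0))
print("flask",at_z(S,r(250,60),50))
for yaw in(0,np.pi):
  for x in [(P["n1"]+[0,0,190])]:
    o=(R.from_euler("z",yaw)*R.from_euler("x",np.pi)).as_rotvec(); print(yaw,manip.ik(x,o))
    print(manip.ik(g+[0,0,120],o))
E
```

```text
v [504.9  70.3 234. ]
n0 [499.6  89.  234.6]
n1 [506.3  51.  238.9]
n2 [512.5  13.8 230.6]
n3 [517.6 -18.1 207.6]
grip [ 424.67863519 -265.31693434   90.67040446]
sleeve hole [ 421.03168534 -267.815923     45.        ] [ 421.16406215 -258.11164722   45.        ]
block corners [[390.0, -227.0, 45.0], [389.0, -297.0, 45.0], [505.0, -304.0, 45.0], [509.0, -235.0, 45.0]]
basket near rim [ 454. -318.   60.] [ 471. -263.   60.] [ 475. -268.   60.]
flask [ 522.70091337 -210.18927072   50.        ]
0 [-0.55769612  0.52713979  0.79276733  1.30496115 -0.36898339  1.45691601
 -1.36457108]
[ 0.21456593  0.6827451   0.51640833  1.78951404 -0.45403688  0.78989253
 -0.61037066]
3.141592653589793 [-0.12215199  0.43954282 -0.07465038  1.29075521  0.03214378  1.41244811
  1.37599667]
[ 0.70852909  0.64369761 -0.37962362  1.77392719  0.3200595   0.78507776
  1.740118  ]
```

```bash
python3 - <<'E'
from h import *
o=lambda y:(R.from_euler("z",y)*R.from_euler("x",np.pi)).as_rotvec()
p=manip.state()["ee_pos"]; manip.move_l(np.array(p)+[0,0,130],rate=250)
manip.move_ptp([540,32,330],o(np.pi+.14)); manip.move_l([546,32,280],rate=200)
s=manip.state(); d=manip.get_image("wrist"); np.save("w1.npy",{"s":s,"d":d},allow_pickle=True)
im=d["color"][:,:,::-1]; cv2.imwrite("pics/w1.png",im)
P=[[504.9,70.3,234],[506.3,51,238.9],[512.5,13.8,230.6]]
px=proj(d,P,s);print(px,s["time"],s["ee_pos"])
c=px.mean(0).astype(int);x0,y0=max(c[0]-133,0),max(c[1]-100,0);print(x0,y0)
cv2.imwrite("pics/w1c.png",cv2.resize(im[y0:y0+200,x0:x0+266],None,fx=3,fy=3,interpolation=cv2.INTER_CUBIC))
E
```

```text
[[395.02758135 207.80811448]
 [361.13404127 207.25827057]
 [291.94697621 205.83870813]] 3.425 [546.03039356  32.4490924  280.48235957]
216 106
```

View pics/w1c.png

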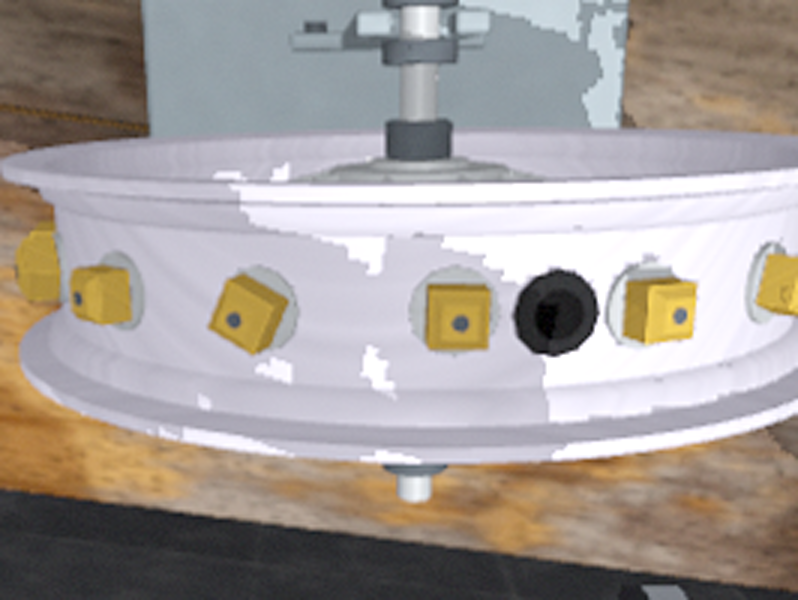

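Wrist crop: the valve is at (556,312), nipple 1's top at (460,322) with flats nearly square to the wheel, and nipple 2's at (235,318) with flats about 29° off. Nipple 0 is at (681,316) and nipple 3 at (79,299). Next I fit the wheel pose and the flats.

```bash
cat >> h.py <<'E'
def wheel(x,y,yaw,ang):
    """returns f(phi_deg right of valve)->(hub, radial out, axle)"""
    ax=np.array([np.cos(yaw),np.sin(yaw),0]);rt=np.array([np.sin(yaw),-np.cos(yaw),0]);hub=np.array([x,y,135.])
    def f(phi):
        a=ang+np.radians(phi);return hub,np.sin(a)*rt+np.cos(a)*np.array([0,0,1]),ax
    return f
def head(W,phi,off,th,w,r):
    hub,u,ax=W(phi);t=np.cross(u,ax)  # t: seen from outside, ax->t is ccw
    return [hub+u*r+ax*off+w/2*1.41421*(np.cos(th+k*np.pi/2+np.pi/4)*ax+np.sin(th+k*np.pi/2+np.pi/4)*t) for k in range(4)]
E
cat > fit1.py <<'E'
from h import *
from scipy.optimize import least_squares
D=np.load("w1.npy",allow_pickle=True).item();d,s=D["d"],D["s"]
f=lambda L:np.array([((u+.5)/3-.5+216,(v+.5)/3-.5+106) for u,v in L])
dots=f([(681,316),(460,324),(234,320),(79,299),(785,293)]);phis=[-11.25,11.25,33.75,56.25,-33.75]
vpx=f([(556,312)]);c1=f([(425,285),(489,285),(489,349),(428,350)]);c2=f([(240,272),(290,302),(262,352),(209,325)])
def match(c,h):
    p=proj(d,h,s);return np.concatenate([min((q-x for x in p),key=np.linalg.norm) for q in c])
def res(p):
    W=wheel(*p[:2]*1,p[2],p[3]);o=p[4:9];X=[]
    for ph,of in zip(phis,o):
        h,u,a=W(ph);X.append(h+107*u+of*a)
    h,u,a=W(0)
    return np.concatenate([(proj(d,X,s)-dots).ravel(),(proj(d,h+97*u,s)-vpx).ravel(),match(c1,head(W,11.25,o[1],p[9],11,104.5)),match(c2,head(W,33.75,o[2],p[10],11,104.5)),o*1.0])
best=min((least_squares(res,[505,50,.14,-.15,0,0,0,0,0,.0,t]) for t in(-.5,.5)),key=lambda r:r.cost)
p=best.x;print(best.cost,p[:4].round(3),p[4:9].round(2),np.degrees(p[9:]).round(1));print(res(p).round(1))
W=wheel(*p[:4])
for ph in(0,11.25,33.75):h,u,a=W(ph);print(ph,(h+96*u).round(1),np.degrees(np.arccos(u[2])).round(1))
np.save("fit.npy",p)
E
python3 fit1.py
```

```text
54.301501948737624 [ 5.09528e+02  5.21620e+01  1.39000e-01 -2.38000e-01] [ 0.02 -0.92 -0.36  0.68  0.66] [  2.  -27.7]
[-1.3 -0.2  2.4 -0.7  0.7 -1.1 -3.9 -0.2  4.4  0.2 -0.4  0.  -3.  -1.6
 -2.2 -0.7 -1.8  0.6 -2.   0.   3.6 -0.5  3.7 -0.9  2.8 -0.7  1.2  0.6
  0.  -0.9 -0.4  0.7  0.7]
0 [506.4  74.6 228.3] 13.7
11.25 [509.   56.1 230.9] 2.4
33.75 [514.1  19.5 225.2] 20.1
```

```bash
cat > fit2.py <<'E'
from fit1 import *
def setup(p):
    s2=dict(s);s2["ee_pos"]=np.array(s["ee_pos"])+[0,0,p[9]];return s2
def res2(p):
    s2=setup(p);W=wheel(*p[:4]);o=p[4:9];X=[]
    for ph,of in zip(phis,o):
        h,u,a=W(ph);X.append(h+107*u+of*a)
    h,u,a=W(0)
    return np.concatenate([(proj(d,X,s2)-dots).ravel(),(proj(d,h+97*u,s2)-vpx).ravel(),o*1.5,[p[9]/2]])
b=least_squares(res2,[505,50,.14,-.15,0,0,0,0,0,0]);p=b.x;s2=setup(p)
print(b.cost,p.round(3));print(res2(p).round(1));np.save("fit2.npy",p)
W=wheel(*p[:4])
for ph in(0,11.25,33.75):h,u,a=W(ph);print(ph,(h+96*u).round(1),np.degrees(np.arctan2(np.hypot(u[0],u[1]),u[2])).round(1))
if __name__=="__main__":
    im=cv2.imread("pics/w1.png");out=[]
    for k,ph in((1,11.25),(2,33.75)):
        c=dots[k].astype(int);x0,y0=c[0]-20,c[1]-25
        z=cv2.resize(im[y0:y0+50,x0:x0+50],None,fx=8,fy=8,interpolation=cv2.INTER_CUBIC);z2=z.copy()
        th=np.radians([2,-27.7][k-1])
        for w,r,col in((6.5,107,(0,0,255)),(11,104.5,(255,0,0)),(11,97.5,(0,255,0))):
            q=(proj(d,head(W,ph,p[4+k],th,w,r),s2)-[x0,y0]+.5)*8-.5
            cv2.polylines(z2,[q.astype(int)],True,col,1)
        out.append(np.hstack([z,z2]))
    cv2.imwrite("pics/ov.png",np.vstack(out)[:,:800][:, :] if 0 else cv2.resize(np.vstack(out),(600,600)))
E
python3 fit2.py
```

```text
54.301501948737624 [ 5.09528e+02  5.21620e+01  1.39000e-01 -2.38000e-01] [ 0.02 -0.92 -0.36  0.68  0.66] [  2.  -27.7]
[-1.3 -0.2  2.4 -0.7  0.7 -1.1 -3.9 -0.2  4.4  0.2 -0.4  0.  -3.  -1.6
 -2.2 -0.7 -1.8  0.6 -2.   0.   3.6 -0.5  3.7 -0.9  2.8 -0.7  1.2  0.6
  0.  -0.9 -0.4  0.7  0.7]
0 [506.4  74.6 228.3] 13.7
11.25 [509.   56.1 230.9] 2.4
33.75 [514.1  19.5 225.2] 20.1
15.522519849137666 [ 5.10322e+02  5.27320e+01  1.42000e-01 -2.37000e-01 -6.20000e-02
 -3.56000e-01  3.00000e-03  2.69000e-01  3.71000e-01  3.27800e+00]
[-2.8 -0.2  1.9  0.5  1.6 -0.  -2.1 -0.2  2.6 -0.2 -1.3  0.2 -0.1 -0.5
  0.   0.4  0.6  1.6]
0 [507.1  75.  228.3] 13.6
11.25 [509.8  56.6 230.9] 2.3
33.75 [515.   19.9 225.1] 20.2
```

View pics/ov.png

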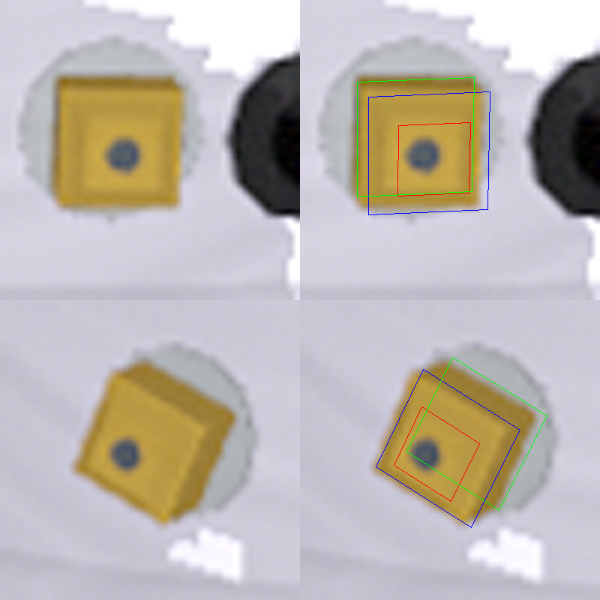

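The overlay shows the model sits 1–2 px off the picture for nipples 1 and 2 (about 0.7 mm farther right). Flats are about +1° and −27° from the axle direction. Next is the driver.

```bash
cat >> h.py <<'E'
down=lambda y:(R.from_euler("z",y)*R.from_euler("x",np.pi)).as_rotvec()
E
python3 - <<'E'
from h import *
manip.move_l([520,20,310],rate=300)
manip.move_ptp([424,-265,215],down(np.pi))
s=manip.state(); d=manip.get_image("wrist"); np.save("w2.npy",{"s":s,"d":d},allow_pickle=True)
im=d["color"][:,:,::-1]; px=proj(d,[[424,-265,104],[421,-265,45]],s);print(px,s["time"],s["ee_pos"],s["joints"])
x0,y0=px[0].astype(int)-[100,75];print(x0,y0)
cv2.imwrite("pics/w2c.png",cv2.resize(im[y0:y0+150,x0:x0+200],None,fx=4,fy=4,interpolation=cv2.INTER_CUBIC))
E
```

```text
[[315.3993982  234.93571396]
 [315.77585496 213.6917532 ]] 4.9667 [ 424.97622025 -263.93447286  215.15978416] [ 0.52256757  0.61870715 -0.053264    1.77542015  0.04446681  0.74825075
  2.01925168]
215 159
```

View pics/w2c.png

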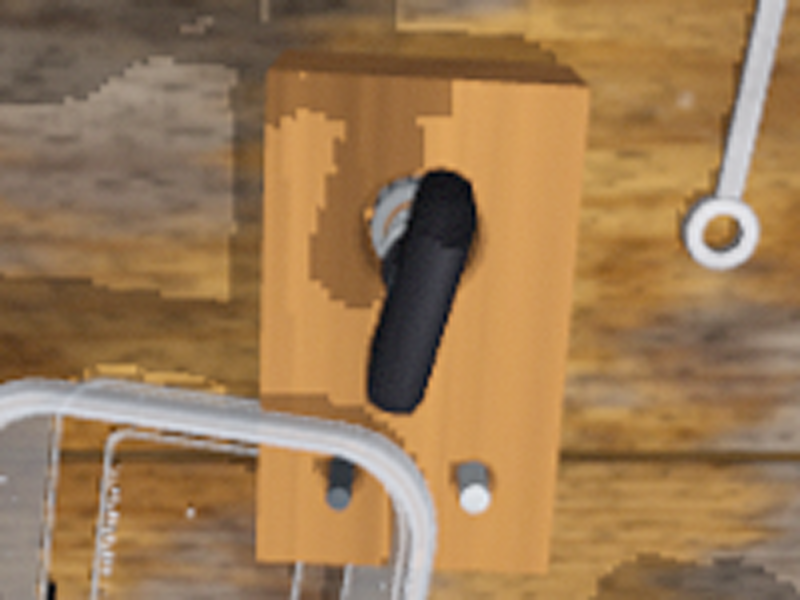

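The crop shows the driver's grip running from (450,195) to (396,395), top centre about (421,290), so its yaw is about −15°. Its sleeve is at about (422,225). The basket rim at (250,425) is clear of the finger path.

```bash
python3 - <<'E'
from h import *
D=np.load("w2.npy",allow_pickle=True).item();d,s=D["d"],D["s"]
f=lambda u,v:((u+.5)/4-.5+215,(v+.5)/4-.5+159)
a,b=at_z(d,f(450,195),105,s),at_z(d,f(396,395),105,s);g=at_z(d,f(421,290),105,s);h=at_z(d,f(422,225),45,s)
yaw=np.arctan2(*(b-a)[1::-1]);print("grip",g,"yaw",np.degrees(yaw),"len",np.linalg.norm(b-a),"hole",h)
rim=at_z(d,f(250,425),60,s);print("rim",rim)
assert abs(g[0]-421)<12 and abs(g[1]+264)<12
o=down(np.pi+yaw)
manip.move_l([g[0],g[1],150],o,rate=150)
manip.move_l([g[0],g[1],71],rate=80)
s0=manip.state()
manip.grasp(25)
manip.wait(.2);s=manip.state();print(s0["contact_force"],s["contact_force"],s["finger_gap"],s["grasp_force"],s["ee_pos"],s["time"])
manip.grasp(60);manip.wait(.2);s=manip.state();print(s["contact_force"],s["wrist_torque"],s["finger_gap"],s["grasp_force"],s["ee_pos"],s["joints"],s["time"])
np.save("grasp.npy",[*s["ee_pos"],*s["ee_rot"]])
E
```

```text
grip [ 420.71870955 -261.63329478  105.        ] yaw -14.316741631425502 len 40.37405761909736 hole [ 422.10084522 -261.01371908   45.        ]
rim [ 465.38327109 -300.14478538   60.        ]
[ 0.05978425 -0.01189029  0.63425668] [ 0.53969325 -0.22233345  1.19176261] 11.744025361193673 31.42809748649597 [ 420.73794182 -261.66865889   71.02060057] 7.6
[ 0.43766284 -0.18114058  1.12670852] [-0.13408408 -0.07777078  0.00358681] 11.284173914330909 62.56251096725464 [ 420.72845191 -261.65293408   71.00161404] [ 0.48536244  0.86125322  0.01179146  1.93126397 -0.0261155   0.34918044
  1.83847232] 8.0167
```

```bash
cat >> h.py <<'E'
def tool(W,phi,rel,r,off=0,lat=0,L=56.):
    """TCP pose with the driver's mouth at radius r, tool x at rel (rad, ccw seen from outside) from the axle"""
    hub,u,ax=W(phi);t=np.cross(u,ax);x=np.cos(rel)*ax+np.sin(rel)*t
    return hub+u*(r+L)+ax*off+t*lat, R.from_matrix(np.c_[x,np.cross(-u,x),-u]).as_rotvec()
def force(n=8):
    a=[]
    for _ in range(n):
        s=manip.state();a.append([*s["contact_force"],*s["wrist_torque"]]);manip.wait(.01)
    return np.mean(a,0)
E
python3 - <<'E'
from h import *
p=np.load("fit2.npy");p[3]+=.007;W=wheel(*p[:4]);np.save("W.npy",p[:4])
q=manip.state()["ee_pos"];manip.move_l([q[0],q[1],200],rate=200);print(force().round(2),manip.state()["finger_gap"])
x,o=tool(W,11.25,np.radians(361),96+35)
print(x,manip.ik(x,o))
manip.move_ptp(x,o)
s=manip.state();d=manip.get_image("wrist");np.save("w3.npy",{"s":s,"d":d},allow_pickle=True)
print(s["joints"],s["time"],force().round(2))
im=d["color"][:,:,::-1];cv2.imwrite("pics/w3.png",im)
h,u,a=W(11.25);c=proj(d,[h+107*u],s)[0];print(c);x0,y0=np.maximum(c.astype(int)-[115,80],0);print(x0,y0)
cv2.imwrite("pics/w3c.png",cv2.resize(im[y0:y0+150,x0:x0+200],None,fx=4,fy=4,interpolation=cv2.INTER_CUBIC))
E
```

```text
[ 0.41  0.19 -1.56 -0.   -0.   -0.01] 10.957770971089989
[509.44282298  58.88766759 321.89658533] [-0.70187007  0.71314524  1.07314258  1.56181884 -0.61946136  1.24126255
 -0.94717542]
[-0.70119212  0.71320718  1.07288478  1.56203988 -0.61927723  1.24105543
 -0.9466156 ] 11.3417 [-0.07 -0.32 -1.11  0.02  0.    0.  ]
[318.28930913 249.01197203]
203 169
```

View pics/w3c.png

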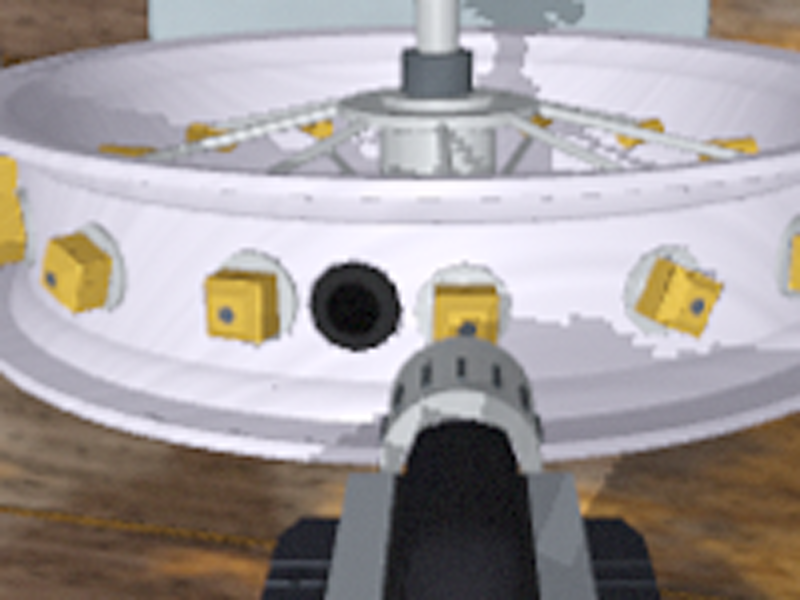

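The picture from the far side shows the driver held straight, with its sleeve mouth arc at (462,340) just in front of nipple 1 (dot at 467,328). The valve is at (356,306), nipple 0 at (226,316) and nipple 2 at (697,306). I'll fit both views together so the hand-eye bias cancels.

```bash
cat > fit3.py <<'E'
import io,contextlib
with contextlib.redirect_stdout(io.StringIO()):
    import fit1 as F
from h import *
from scipy.optimize import least_squares
D3=np.load("w3.npy",allow_pickle=True).item();d3,s3=D3["d"],D3["s"]
g=lambda L:np.array([((u+.5)/4-.5+203,(v+.5)/4-.5+169) for u,v in L])
ph=[-33.75,-11.25,11.25,33.75,56.25]
o1=F.f([(785,293),(681,316),(460,324),(234,320),(79,299)]);v1=F.f([(556,312)])
o3=g([(50,278),(226,316),(467,328),(697,306)]);v3=g([(356,306)])
def cal(d,c):
    H=np.array(d["hand_eye"]).copy();H[:3,:3]=R.from_rotvec(c[3:])*R.from_matrix(H[:3,:3])@np.eye(3) if 0 else (R.from_rotvec(c[3:])*R.from_matrix(H[:3,:3])).as_matrix();H[:3,3]+=c[:3]
    e=dict(d);e["hand_eye"]=H;return e
def res(p):
    W=wheel(*p[:4]);o=p[4:9];c=p[9:15];X=[]
    for a,of in zip(ph,o):
        h,u,ax=W(a);X.append(h+107*u+of*ax)
    h,u,ax=W(0);v=h+96.5*u;e1,e3=cal(F.d,c),cal(d3,c)
    return np.concatenate([(proj(e1,X,F.s)-o1).ravel(),(proj(e3,X[:4],s3)-o3).ravel(),(proj(e1,v,F.s)-v1).ravel(),(proj(e3,v,s3)-v3).ravel(),o*1.5,c[:3]/1.5,c[3:]/.008])
r=least_squares(res,[*np.load("W.npy"),*[0]*11],loss="soft_l1");p=r.x
print(r.cost,"wheel",p[:4].round(3),"old",np.load("W.npy").round(3),"off",p[4:9].round(2),"cal",p[9:12].round(2),np.degrees(p[12:]).round(2))
print(res(p)[:22].round(1))
W=wheel(*p[:4]);print("h1",[ (W(a)[0]+96*W(a)[1]).round(1).tolist() for a in(11.25,33.75)])
e=cal(d3,p[9:])
T=R.from_rotvec(s3["ee_rot"])
for L in(50,56,60):
    q=proj(e,s3["ee_pos"]+T.apply([[11*np.cos(a),11*np.sin(a),L] for a in np.linspace(0,2*np.pi,60)]),s3)
    q=(q-[203,169]+.5)*4-.5;print("mouth",L,"x",q[:,0].min(),q[:,0].max(),"top row",q[:,1].min())
np.save("fit3.npy",p)
E
python3 fit3.py
```

```text
10.316087244158169 wheel [ 5.08774e+02  5.80850e+01  1.55000e-01 -1.72000e-01] old [ 5.10322e+02  5.27320e+01  1.42000e-01 -2.30000e-01] off [ 0.31 -0.06 -0.38  0.09  0.18] cal [-0.11 -0.48 -0.54] [-0.13  0.09  0.05]
[ 9.6 -0.5 -0.7 -0.1  0.4  0.6  0.2  0.2 -0.4 -0.2  0.3 -0.2  0.1 -0.2
 -0.1  0.1 -0.2  0.4 -0.9  0.1 -0.2 -0.1]
h1 [[509.1, 55.8, 231.0], [514.8, 19.7, 222.8]]
mouth 50 x 391.50053724072586 540.2595338255821 top row 316.1002601983985
mouth 56 x 393.29324208097773 538.0312996593575 top row 303.55817224364137
mouth 60 x 394.43551400101046 536.611508555327 top row 295.57257665050827
```

```bash
cat > ovl.py <<'E'
from fit3 import *
sc=manip.get_image("scene");s=manip.state();T=R.from_rotvec(s["ee_rot"])
def draw(im,d,s,z,x0,y0):
    for L,r,col in((56,11,(0,0,255)),(40,11,(0,255,0)),(-0,11,(255,0,0))):
        q=proj(d,s["ee_pos"]+T.apply([[r*np.cos(a),r*np.sin(a),L] for a in np.linspace(0,2*np.pi,60)]),s)
        cv2.polylines(im,[((q-[x0,y0]+.5)*z-.5).astype(int)],True,col,1)
    return im
c=proj(sc,[s["ee_pos"]+T.apply([0,0,40])])[0].astype(int);x0,y0=c-[25,37]
A=cv2.resize(sc["color"][y0:y0+75,x0:x0+50,::-1].copy(),None,fx=8,fy=8,interpolation=cv2.INTER_CUBIC)
im=cv2.imread("pics/w3.png");a0,b0=285,230
B=cv2.resize(im[b0:b0+100,a0:a0+66],None,fx=6,fy=6,interpolation=cv2.INTER_CUBIC)
cv2.imwrite("pics/drv.png",np.hstack([draw(A,sc,s,8,x0,y0),draw(B,e,s3,6,a0,b0)]))
print(x0,y0)
E
python3 ovl.py|tail -1
```

```text
307 128
```

View pics/drv.png

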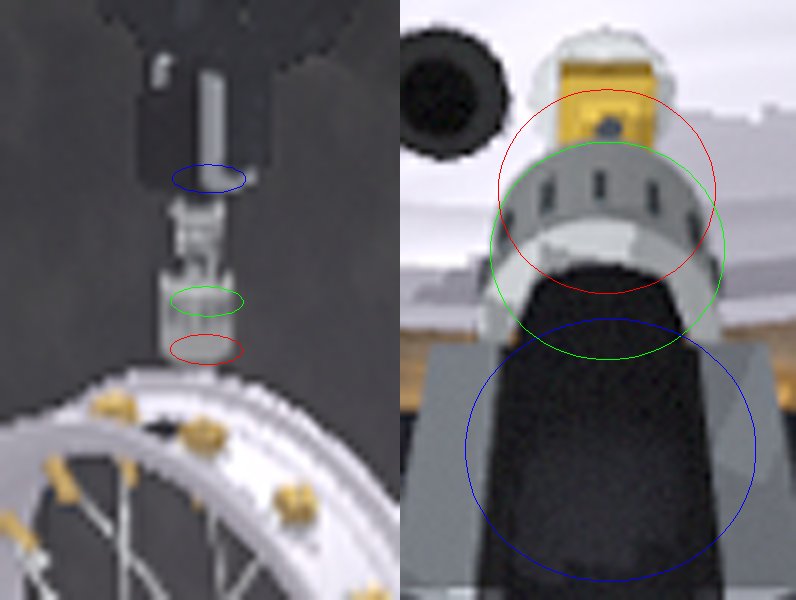

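```bash
cat > t.py <<'E'
from fit3 import *
T=R.from_rotvec(s3["ee_rot"])
def P(x,y,L):return ((proj(e,s3["ee_pos"]+T.apply([x,y,L]),s3)[0]-[285,230]+.5)*6-.5).round(0)
for x in(23,20,18,16):print("grip",x,P(x,0,-35),P(x,0,-3))
for x in(11,9,7,5):print("mouth",x,P(x,0,54),P(x,0,56),P(x,0,58))
E
python3 t.py|grep -E "grip|mouth [0-9]+ \["
```

```text
grip 23 [216. 377.] [211. 181.]
grip 20 [216. 425.] [211. 221.]
grip 18 [215. 457.] [211. 247.]
grip 16 [215. 488.] [211. 272.]
mouth 11 [207.  96.] [207.  90.] [207.  84.]
mouth 9 [207. 115.] [207. 109.] [207. 102.]
mouth 7 [207. 134.] [207. 128.] [207. 121.]
mouth 5 [207. 153.] [207. 146.] [207. 140.]
```

The driver is held straight but about 5.5 mm off the tool centre along tool x (mouth arc at row 142, grip edge at row 265, both shifted alike). I'll put that in the tool model and approach nipple 1 by feel.

```bash
cat >> h.py <<'E'
M=np.array([-5.5,-.4,56.])
def tool(W,phi,rel,r,off=0,lat=0):
    hub,u,ax=W(phi);t=np.cross(u,ax);x=np.cos(rel)*ax+np.sin(rel)*t
    A=np.c_[x,np.cross(-u,x),-u]
    return hub+u*r+ax*off+t*lat-A@M, R.from_matrix(A).as_rotvec()
def comp(W,phi,f):
    hub,u,ax=W(phi);t=np.cross(u,ax);return np.array([f[:3]@u,f[:3]@ax,f[:3]@t,f[3:]@u])
def lower(W,phi,rel,r0,r1,bias,off=0,lat=0,fmax=1.6,step=1.):
    r=r0
    while r>r1-1e-6:
        manip.move_l(*tool(W,phi,rel,r,off,lat),rate=15);c=comp(W,phi,force(5)-bias)
        print(f"r {r:.1f} F",c.round(2))
        if abs(c[0])>fmax or max(abs(c[1:3]))>3: break
        r-=step
    return r
E
python3 - <<'E'
from h import *
p=np.load("fit3.npy");W=wheel(*p[:4]);rel=np.radians(360.3);of=-.38
manip.move_l(*tool(W,11.25,rel,115,of),rate=80);manip.wait(.2)
b=force(15);np.save("b.npy",b);s=manip.state();print(s["time"],b.round(2),s["joints"])
print(lower(W,11.25,rel,110,97,b,of))
print(manip.state()["time"])
E
```

```text
12.2 [ 0.04  0.11 -1.33 -0.03 -0.01  0.  ] [-0.63830312  0.72267083  1.024485    1.57613402 -0.66698935  1.23040564
 -0.89548239]
r 110.0 F [-0.37 -0.07 -0.49 -0.01]
r 109.0 F [-0.19  0.24  0.09  0.01]
r 108.0 F [ 0.16  0.1   0.31 -0.01]
r 107.0 F [ 0.23 -0.24  0.3   0.02]
r 106.0 F [-0.26  0.04 -0.1  -0.02]
r 105.0 F [-0.23 -0.02 -0.11 -0.03]
r 104.0 F [ 0.02 -0.17  0.05 -0.02]
r 103.0 F [ 0.29 -0.03 -0.22 -0.02]
r 102.0 F [-0.29 -0.67 -0.36 -0.02]
r 101.0 F [-0.77 -1.48 -0.24 -0.01]
r 100.0 F [-0.29 -1.17 -0.16 -0.03]
r 99.0 F [-0.45 -1.73 -0.77 -0.02]
r 98.0 F [ 2.77 -1.83 -0.17 -0.  ]
98.0
16.225
```

```bash
cat >> h.py <<'E'
def turn(W,phi,degs,r,b,off,lat=0,thr=None,rate=30,n=6):
    for g in degs:
        manip.move_l(*tool(W,phi,np.radians(g),r,off,lat),rate=rate);c=comp(W,phi,force(n)-b)
        print(f"{g:.1f}",c.round(3))
        if max(abs(c[:3]))>8: print("FORCE");break
        if thr and c[3]>thr: break
    return g
E
python3 - <<'E'
from h import *
p=np.load("fit3.npy");W=wheel(*p[:4]);b=np.load("b.npy")
of=-1.1;turn(W,11.25,[360.3,355,352],98.2,b,of)
g=turn(W,11.25,np.arange(350,338,-1.5),98.2,b,of,thr=.035,n=12)
s=manip.state();print(g,s["time"],s["joints"][6],force(10)[3:].round(3))
E
```

```text
360.3 [ 3.143  1.167  0.151 -0.008]
355.0 [ 2.637e+00  8.220e-01 -2.780e-01 -2.000e-03]
352.0 [2.403 0.747 0.301 0.003]
350.0 [2.87  0.274 0.084 0.005]
348.5 [ 2.843 -0.244 -0.108  0.015]
347.0 [ 2.781 -0.498 -0.564  0.018]
345.5 [ 2.897 -0.887 -0.889  0.021]
344.0 [ 2.938 -1.079 -1.054  0.028]
342.5 [ 2.972 -1.513 -1.027  0.039]
342.5 19.225 -1.1206703165815544 [-0.345  0.369  0.068]
```

```bash
python3 - <<'E'
from h import *
p=np.load("fit3.npy");W=wheel(*p[:4]);b=np.load("b.npy")
of=-.9;turn(W,11.25,np.arange(341,327,-2),98.2,b,of,n=12)
turn(W,11.25,[310,290,270,258],98.2,b,of,n=12)
s=manip.state();print(s["time"],s["joints"])
E
```

```text
341.0 [ 2.874 -2.703 -1.156  0.037]
339.0 [ 3.019 -2.876 -1.013  0.057]
337.0 [ 2.84  -2.782 -0.479  0.067]
335.0 [ 2.85  -2.763 -0.573  0.059]
333.0 [ 2.867 -2.434 -0.243  0.055]
331.0 [ 2.769 -2.363 -0.363  0.03 ]
329.0 [ 2.984 -2.016  0.041  0.037]
310.0 [ 2.94  -0.667  0.731  0.032]
290.0 [2.71  1.782 1.282 0.008]
270.0 [3.029e+00 4.328e+00 8.940e-01 3.000e-03]
258.0 [ 2.78   5.234  0.753 -0.012]
24.0 [-0.70877919  0.93895101  1.44735245  1.63532816 -0.95532094  1.45296099
 -2.35124368]
```

Nipple 1 has been driven to commanded 258°, about 91° past contact. I'll back off within the play, lift, and check it in a picture from the robot's side before nipple 2.

```bash
sed -i 's/^M=.*/M=np.array([-5.05,.1,56.])/' h.py; python3 - <<'E'
from h import *
p=np.load("fit3.npy");W=wheel(*p[:4]);b=np.load("b.npy")
turn(W,11.25,[258,268],98.4,b,-.38)
manip.move_l(*tool(W,11.25,np.radians(268),130,-.38),rate=60)
manip.move_joints([-0.12215199,0.43954282,-0.07465038,1.29075521,0.03214378,1.41244811,1.37599667])
x,o=tool(W,22.5,np.pi,128);manip.move_ptp(x,o)
s=manip.state();d=manip.get_image("wrist");np.save("w4.npy",{"s":s,"d":d},allow_pickle=True);print(s["time"],s["joints"],force().round(2))
im=d["color"][:,:,::-1];cv2.imwrite("pics/w4.png",im)
X=[W(a)[0]+107*W(a)[1] for a in(11.25,33.75)];c=proj(d,X,s);print(c);x0,y0=c.mean(0).astype(int)-[80,60];print(x0,y0)
cv2.imwrite("pics/w4c.png",cv2.resize(im[y0:y0+120,x0:x0+160],None,fx=5,fy=5,interpolation=cv2.INTER_CUBIC))
E
```

```text
258.0 [ 2.589 -0.441 -1.264 -0.018]
268.0 [ 2.58  -0.839 -1.148  0.007]
29.0667 [ 0.14046177  0.54667554 -0.19214458  1.53749307 -0.13398546  1.09810918
  1.76148091] [-0.06  0.43 -0.87 -0.26 -0.02  0.01]
[[348.23419659 256.75290223]
 [286.24909154 256.80776147]]
237 196
```

View pics/w4c.png

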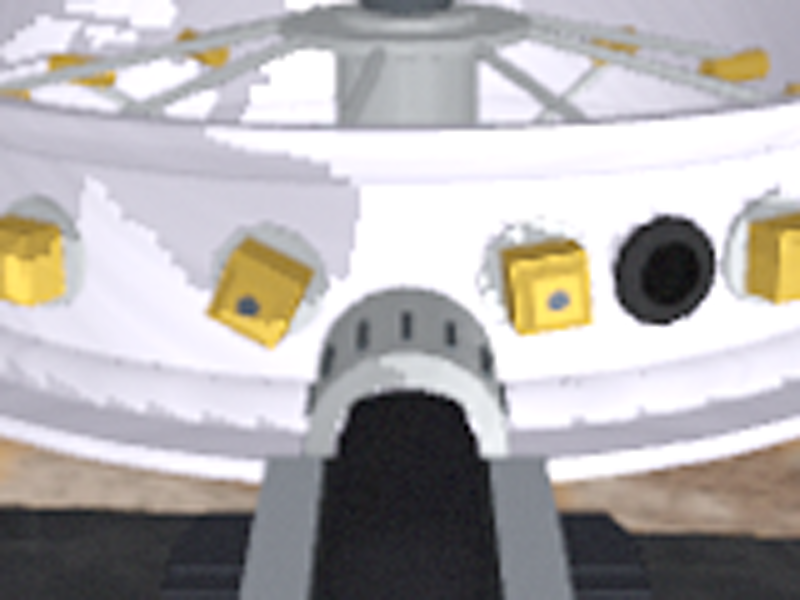

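The picture shows nipple 1 (dot at 558,300) with its bottom edge running (517,335)→(592,323), and nipple 2 (dot at 247,306), still at its old angle. I'll compare those edge slopes with the model.

```bash
cat > t4.py <<'E'
from fit3 import *
D=np.load("w4.npy",allow_pickle=True).item();d4,s4=cal(D["d"],p[9:]),D["s"]
cv=lambda X:(proj(d4,X,s4)-[237,196]+.5)*5-.5
for a in(0,11.25,33.75):h,u,ax=W(a);print("pt",a,cv(h+(107 if a else 96.5)*u).round(0))
def slopes(a,th,r=104.5):
    q=cv(head(W,a,0,th,11,r));out=[]
    for k in range(4):
        v=q[(k+1)%4]-q[k];v=v if v[0]>0 else -v;out.append(round(np.degrees(np.arctan2(v[1],v[0])),1))
    return out,q.round(0).tolist()
for th in(-12,-6,0,6,12,18):print("n1",th,slopes(11.25,np.radians(th)))
for th in(-33,-27,-21):print("n2",th,slopes(33.75,np.radians(th)))
E
python3 t4.py|grep -E "^(pt|n)"
```

```text
pt 0 [[661. 269.]]
pt 11.25 [[558. 306.]]
pt 33.75 [[249. 307.]]
n1 -12 ([np.float64(-76.3), np.float64(8.2), np.float64(-76.9), np.float64(7.5)], [[582.0, 343.0], [600.0, 268.0], [524.0, 257.0], [506.0, 333.0]])
n1 -6 ([np.float64(-82.2), np.float64(2.2), np.float64(-82.9), np.float64(1.6)], [[586.0, 339.0], [597.0, 263.0], [519.0, 260.0], [510.0, 337.0]])
n1 0 ([np.float64(-88.2), np.float64(-3.8), np.float64(-89.0), np.float64(-4.3)], [[591.0, 335.0], [593.0, 259.0], [515.0, 264.0], [513.0, 341.0]])
n1 6 ([np.float64(85.6), np.float64(-9.6), np.float64(84.8), np.float64(-10.0)], [[595.0, 331.0], [589.0, 256.0], [511.0, 269.0], [518.0, 344.0]])
n1 12 ([np.float64(79.4), np.float64(-15.3), np.float64(78.5), np.float64(-15.6)], [[598.0, 326.0], [584.0, 253.0], [507.0, 274.0], [522.0, 347.0]])
n1 18 ([np.float64(73.0), np.float64(-21.0), np.float64(72.0), np.float64(-21.2)], [[601.0, 321.0], [579.0, 250.0], [504.0, 279.0], [527.0, 350.0]])
n2 -33 ([np.float64(-55.9), np.float64(34.5), np.float64(-56.9), np.float64(34.5)], [[267.0, 354.0], [308.0, 293.0], [241.0, 247.0], [201.0, 308.0]])
n2 -27 ([np.float64(-62.5), np.float64(29.0), np.float64(-63.5), np.float64(29.1)], [[272.0, 353.0], [306.0, 288.0], [235.0, 248.0], [203.0, 314.0]])
n2 -21 ([np.float64(-69.0), np.float64(23.5), np.float64(-70.0), np.float64(23.6)], [[278.0, 351.0], [304.0, 282.0], [230.0, 250.0], [205.0, 319.0]])
```

Nipple 1 stands at about +5.5° (mod 90°), so it turned about 85°: a quarter turn less a little wind-up. Nipple 2 is untouched at about −26°. Now nipple 2, with 6° extra for wind-up.

```bash
python3 - <<'E'
from h import *
p=np.load("fit3.npy");W=wheel(*p[:4]);P=33.75
print(manip.ik(*tool(W,P,np.radians(-43),98.2)))
rel=np.radians(154)
manip.move_ptp(*tool(W,P,rel,125,0));manip.move_l(*tool(W,P,rel,109,0),rate=60);manip.wait(.2)
b=force(15);np.save("b2.npy",b);s=manip.state();print(s["time"],b.round(2),s["joints"])
r=lower(W,P,rel,106,98,b,0,step=2.)
print(r,manip.state()["time"])
E
```

```text
[-0.32308815  0.98647472  1.29855869  1.54203497 -1.10376747  1.75392246
 -1.09413236]
30.25 [ 0.13  0.28 -1.33 -0.57 -0.08  0.  ] [ 0.25470437  0.63482915 -0.13838528  1.53154589 -0.35104534  1.1295608
  1.58476572]
r 106.0 F [ 0.39 -0.28 -0.45  0.03]
r 104.0 F [-0.29 -0.12 -0.15 -0.02]
r 102.0 F [ 0.05  0.24 -0.67 -0.03]
r 100.0 F [-0.23 -0.22 -0.84  0.  ]
r 98.0 F [ 3.29 -0.07 -0.14  0.01]
98.0 31.9417
```

```bash
python3 - <<'E'
from h import *
p=np.load("fit3.npy");W=wheel(*p[:4]);P=33.75;b=np.load("b2.npy")
g=turn(W,P,[146,142,138,134,130,110,90,70,50],98.3,b,0,n=6)
s=manip.state();print(g,s["time"],s["joints"])
print(manip.ik(*tool(W,P,np.radians(-43),98.2)))
E
```

```text
146.0 [ 2.953  2.091 -2.07  -0.006]
142.0 [ 2.775  2.639 -3.254  0.037]
138.0 [ 2.594e+00  3.032e+00 -3.499e+00 -2.000e-03]
134.0 [ 2.775  2.841 -3.603  0.031]
130.0 [ 2.685  3.055 -3.583  0.052]
110.0 [ 2.904  2.767 -3.618  0.062]
90.0 [ 2.832  2.611 -3.504  0.046]
70.0 [ 2.834  1.751 -3.798  0.064]
50.0 [ 2.925  1.332 -3.802  0.013]
50 35.6833 [-0.02732646  0.68154639  0.38075513  1.53840441 -0.64949831  1.24075817
  0.06227707]
[-0.20225692  0.78790492  0.81518502  1.53828178 -0.87326386  1.43149613
 -1.32788699]
```

```bash
python3 - <<'E'
from h import *
p=np.load("fit3.npy");W=wheel(*p[:4]);P=33.75;b=np.load("b2.npy")
g=turn(W,P,[30,10,-10,-27,-43],98.3,b,.3,n=6)
turn(W,P,[-32],98.6,b,.3)
manip.move_l(*tool(W,P,np.radians(-32),130,.3),rate=60)
manip.move_joints([-0.12215199,0.43954282,-0.07465038,1.29075521,0.03214378,1.41244811,1.37599667])
manip.move_ptp(*tool(W,22.5,np.pi,128))
s=manip.state();d=manip.get_image("wrist");np.save("w5.npy",{"s":s,"d":d},allow_pickle=True);print(s["time"],s["joints"],s["finger_gap"])
im=d["color"][:,:,::-1];cv2.imwrite("pics/w5.png",im)
cv2.imwrite("pics/w5c.png",cv2.resize(im[196:316,237:397],None,fx=5,fy=5,interpolation=cv2.INTER_CUBIC))
E
```

```text
30.0 [ 2.831 -1.67  -3.042  0.029]
10.0 [ 2.776 -2.689 -2.43   0.032]
-10.0 [ 3.006 -3.443 -1.904  0.049]
-27.0 [ 2.93  -3.319 -0.875  0.046]
-43.0 [ 2.769 -3.659 -0.39   0.03 ]
-32.0 [ 2.459 -0.869  0.08   0.024]
42.225 [ 0.14061774  0.5467829  -0.19208817  1.53755562 -0.13403263  1.09813459
  1.76139869] 11.039037759357932
```

View pics/w5c.png

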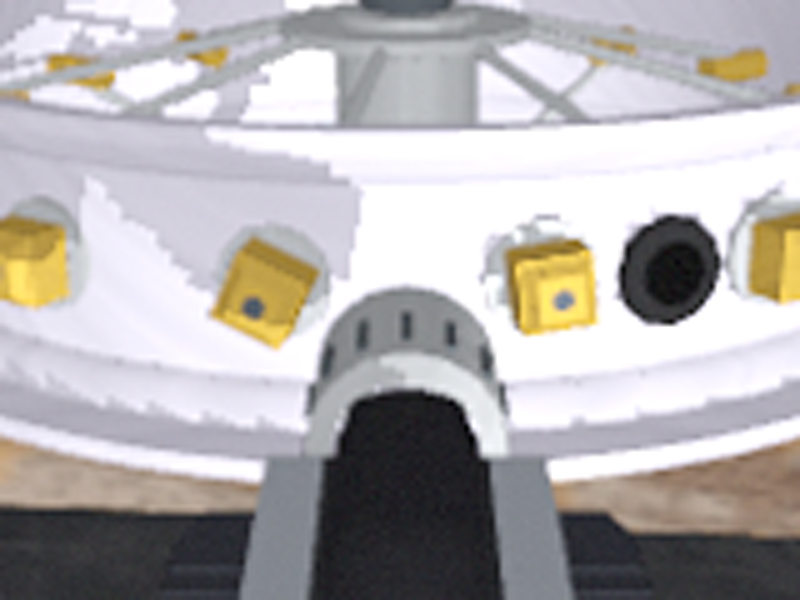

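Nipple 2 (dot at 253,307) has the same edge slope as before (about 28° against 26°), so it made two quarter turns. Nipple 1 is unchanged at (563,300). Now the driver goes back.

```bash
python3 - <<'E'
from h import *
g=np.load("grasp.npy");x,o=g[:3],g[3:]
q=np.array(manip.state()["ee_pos"]);manip.move_l(q+[-20,-20,25],rate=120)
manip.move_ptp([x[0],x[1],190],o);manip.move_l([x[0],x[1],112],rate=100);manip.wait(.15)
b=force(10)[:3];print(manip.state()["time"])
for z in(100,90,82,76,74,73,72,71.3):
    manip.move_l([x[0],x[1],z],rate=40);f=force(4)[:3]-b;print(z,f.round(2))
    if abs(f).max()>4:break
s=manip.state();print(s["time"])
E
```

```text
45.075
100 [ 0.02 -0.17  0.13]
90 [ 0.12 -0.31 -0.06]
82 [ 0.22 -0.24  0.2 ]
76 [ 0.04 -0.25 -0.24]
74 [-0.07 -0.21 -0.14]
73 [-0.01 -0.13 -0.27]
72 [-0.02 -0.58 -0.04]
71.3 [-0.   -0.29  0.3 ]
47.8417
```

```bash
python3 - <<'E'
from h import *
x=np.load("grasp.npy")[:3]
manip.move_l([x[0],x[1],70.8],rate=20)
manip.let_go();manip.wait(.3);print(manip.state()["finger_gap"],force(5).round(2))
manip.move_l([x[0],x[1],215],rate=120);manip.wait(.3)
s=manip.state();d=manip.get_image("wrist");im=d["color"][:,:,::-1];print(s["time"])
cv2.imwrite("pics/end.png",cv2.resize(im[140:320,210:450],None,fx=3,fy=3))
E
```

```text
85.19646620885365 [-0.13  0.16  0.23 -0.    0.01 -0.01]
50.7917
```

View pics/end.png

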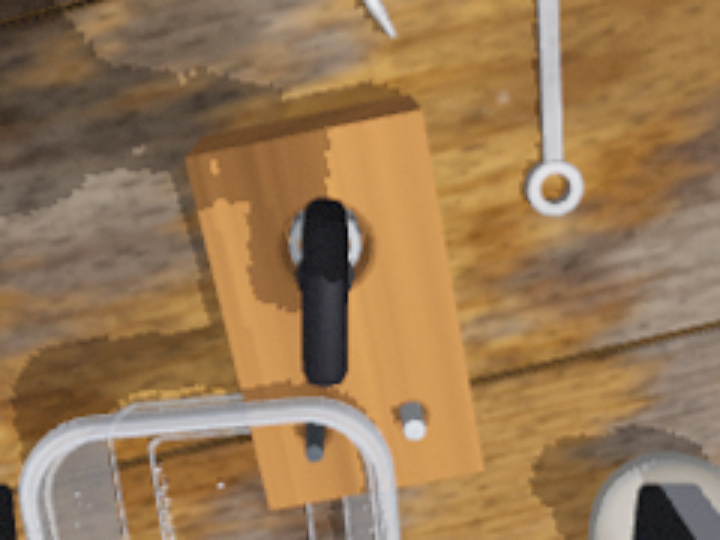

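The driver stands upright in its hole (grip at 325,290), with the block, bits, basket and spanner undisturbed and the gripper clear.

```bash
python3 -c "
from workcell import manip
print(manip.finish_job())"
```

```text
the job is handed in; nothing more can be done
None
```

The job is handed in: nipple 1 turned clockwise about 85° (target 90°) and then nipple 2 about 180°, both read off the camera pictures to roughly ±2°; the driver is back upright in its hole and released, at about 51 s; in turning nipple 2 the wheel shifted about 0.6 mm at the rim.

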